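# Fasten the back of a picture frame

## Robot

A 6-joint arm with a two-finger parallel gripper is mounted at the origin on the work surface. World frame = base frame: x ahead of the robot, y to its left, z up, the work surface at z = 0. Lengths are in m, angles in rad, forces in N, time in s.
With the tool pointing down it reaches from about 0.15 to 0.775 m from the base axis. Payload 6.1 kg.
Tool frame: the origin (TCP) lies midway between the tips of the shut fingers; the grasp point (between the pads) lies manip.tcp_to_grasp behind it (manip.tcp_to_grasp is the distance from the TCP to the grasp point, in m); z points along the fingers, y is the line along which they close (so a half turn about z gives the same grasp; the last joint's range is limited). The gripper opens to 85 mm and grips with 20 to 120 N. Pads are 22 mm wide; open, the fingers measure 114 mm over their backs; the gripper's body (76 mm by 85 mm) begins 54 mm behind the grasp point. The pads swing forward as they close: fully open they stand 13 mm farther back than shut.
Start: joints at [1.285, 0.126, -0.04, 1.405, 0, 1.571], TCP at [0.148, 0.504, 0.231] pointing down, gripper open.
Joint ranges: [-2.72, 2.72], [-0.95, 1.95], [-1.27, 1.35], [-1.78, 2.02], [-1.46, 1.47], [-3.14, 3.14]. Speed limits (rad/s): [2.39, 2.39, 3.01, 3.14, 3.14, 3.14].

## Interface

Orientations are given as a unit quaternion [w, x, y, z].
In Python, from station import manip, viewer, ticket, probe_bus gives the robot as it stands (manip), with the cameras (viewer), the job (ticket) and the readings (probe_bus).
- The arm moves only by the tool inch_along, called as name([rows], argument=value, ...), one row to a line, values as JSON. Schema: {"type":"object","properties":{"ticks":{"type":"array","items":{"type":"array","items":{"type":"array","items":{"type":"number"},"minItems":6,"maxItems":6},"minItems":1,"maxItems":10},"minItems":1,"maxItems":1},"finger_gap":{"type":"number"},"clamp_n":{"type":"number"},"only":{"type":"string"},"quiet":{"type":"boolean"},"lines":{"type":"string"}},"required":["ticks"],"additionalProperties":false}. ticks is a list that holds a single list of rows (three levels of brackets), with 1 to 10 rows, each of 6 numbers: dx, dy, dz in a scale on which 1.0 is 800 mm, then a rotation vector rx, ry, rz in fractions of the full range, 1 being 90 degrees; each row is the pose to reach, as a shift and turn from the pose commanded when the call began, along the tool's axes at that moment; what a row does not reach only later rows make up. A row lasts 1/10 s, in which the tool goes at most 0.05 m and 0.15 rad, less where a joint would pass 70% of its speed; a pose out of reach is approached as far as the arm can. finger_gap is the finger opening in m, set as the call begins (left out keeps the last). The fingers move at their own pace and stop on an object; clamp_n is the grip in N (left out, the last holds). Time passes only in rows, so rows that do not move let the fingers close. The tool returns the time, the measured TCP pose, the force, the opening and the grip force at its end. only (a regular expression) keeps the lines of the reply that match it, lines (a string "A,B") keeps lines A to B, and quiet returns only ok. A shift or turn number past 1, either way, is cut back to 1. Input that does not fit is refused with a message, and nothing moves.
- probe_bus.observe(): the state, without advancing time (a new reading comes with each control period).
- viewer.camera(name): name is "side" or "top" or "wrist"; returns a dict with "pixels" (480x640x3 uint8, red, green, blue), "mtx" (3x3 intrinsics, pixels), "k1" (the pictures are not rectified: a ray, as slopes to the right and down, at radius r is drawn at 1 + k1 r^2 times it, then the intrinsics apply), "position" and "attitude" of the camera in the world. Camera axes: x right, y down, z forward; pixel columns grow to the right and rows downward; lengths in m; the calibration is good to about 2 mm. A picture is of the moment at which its call begins. There is no depth.
- ticket.close_job(): hands the job in; it is judged then, once.
The state is a dict: "t": time; "joints": joint angles; "joint_velocities": joint speeds; "tau": joint torques, N m; "tcp_pos": TCP position; "orientation": TCP orientation; "contact_force": force on the tool from outside, world axes, zero at the start; "torque": the same for the moment, N m; "width": finger opening in m; "gripper_force": force on a finger pad.
Only numpy, scipy, OpenCV 4.12 (cv2) and the standard library are available. Lean on these libraries where they do the work, as an engineer would, in place of code of your own. Each camera call takes 0.05 s, during which the arm holds its last target. There are 200 camera calls.

## Task

On the desk two picture frames lie face down. One has its back board in place, but its two turnbuttons are still swung aside: turn both of them so that their long arms lie square across the edge of the board and hold it in. Leave the board seated in its frame, and do not handle the empty frame.

Things in the scene. Friction and masses are not known exactly. Their poses are not given: they have to be found in the camera images.
- frame: Wooden picture frame lying face down, 200 mm (its x) by 250 mm (its y), 26 mm high, rails 40 mm wide, opening 120 x 170 mm holding the off-white back board. It does not slide on the desk. Origin: centre of its underside, at desk height; z up.
- turnbutton_a (a joint): Dark steel bar, 16 wide, 12 thick, 27 to 39 mm above the desk, on an upright screw at frame x 0, y +99 mm; rounded long arm 40 mm from the screw, tail 14. Rad, counterclockwise from above. 0: long arm points to frame -y, square over the board's edge, 26 mm onto the board; +1.57: along the rail, to frame +x. Starts 1.15 to 1.6; range -2 to 2, no stop at 0; light friction 0.05 N m; stays put.
- turnbutton_b (a joint): The same kind of turnbutton on the other short rail (its -y side), same heights, screw at frame x 0, y -99 mm. Rad, counterclockwise from above. 0: long arm points to frame +y, square over the board's edge, 26 mm onto the board; +1.57: along the rail, to frame -x. Starts 1.15 to 1.6; range -2 to 2, no stop at 0; light friction 0.05 N m; stays put.
- board: Off-white back board, 116 x 166 x 6 mm, lying loose in the rebate of frame with 2 mm play all round; its top is 24 mm above the desk, 2 mm below the rails' top and 3 mm below the turnbuttons. Origin: centre of its underside, 18 mm above the desk when seated.
- spare_frame: An identical frame beside the first (either one may be on the left) with the same two turnbuttons, but empty: no board, the desk shows through its opening, and a roll of tape lies inside. Not to be handled. Does not slide. Origin: centre of its underside.

How it is judged:
By the outcome, as a careful person would: the job done as asked, in the order asked, and still so for the second after the job is handed in, with the robot touching nothing.
It also fails if it takes over 42 s, if anything falls off the work surface, if the arm or the gripper's body presses on something with over 40 N, if the wrist force passes 120 N, or if a joint passes its speed limit or range.

## Working session

There is one attempt and no reset: what is moved stays moved. The work goes in short steps, Python scripts to look and compute and a tool call to move; the robot and the scene stay as the last step left them, time stands still between calls to the robot, and variables do not carry over. Pictures are saved under pics/ and viewed, at most 10 in all, crops included, and the job is handed in when it is done.

```bash
ls; mkdir -p pics; python3 - <<'E'
from station import manip, viewer, ticket, probe_bus
import cv2,numpy as np
ims=[]
for n in("top","side"):
    c=viewer.camera(n); cv2.imwrite(f"pics/{n}0.png",c["pixels"][...,::-1]); print(n,c["mtx"].tolist(),c["k1"],c["position"],c["attitude"])
c=viewer.camera("wrist");cv2.imwrite("pics/wrist0.png",c["pixels"][...,::-1]);print(c["position"],c["attitude"])
o=probe_bus.observe();print(o,manip.tcp_to_grasp)
E
```

```text
pics
station.py
top [[496.33268273536396, 0.0, 319.84707956607815], [0.0, 496.33268273536396, 240.16935813067974], [0.0, 0.0, 1.0]] -0.030951184171381076 [0.37822699 0.00579431 1.00723742] [ 0.0611351  -0.6965072   0.71215461 -0.06305573]
side [[456.2376848963806, 0.0, 314.62926701084245], [0.0, 456.2376848963806, 240.72405249702933], [0.0, 0.0, 1.0]] -0.049963489740728964 [0.2013563  0.52056342 0.45213993] [ 0.14612414 -0.24573531  0.84439137 -0.45306193]
[0.08214785 0.52319096 0.37346754] [0.11094373 0.79258266 0.59397323 0.08185359]
{'t': 0.15, 'joints': array([ 1.28502501e+00,  1.26264643e-01, -4.03500742e-02,  1.40538400e+00,
       -1.87503800e-05,  1.57082942e+00]), 'joint_velocities': array([-0.00045445, -0.00037905,  0.00270764, -0.00025769,  0.00207655,
        0.00023889]), 'tau': array([-1.26926298e-03, -4.36269486e+01,  3.53152227e+01,  1.34372569e-02,
        1.10291746e-04,  7.24540534e-07]), 'tcp_pos': array([0.14791762, 0.50342116, 0.23070705]), 'orientation': array([-7.63204402e-05,  1.42416300e-01,  9.89806666e-01, -5.96403338e-04]), 'contact_force': array([-0.37930096,  0.12624335,  0.14113382]), 'torque': array([0.03616346, 0.0404257 , 0.00100083]), 'gripper_force': 0.0, 'width': 0.08570460139362239} 0.0187
```

View pics/top0.png

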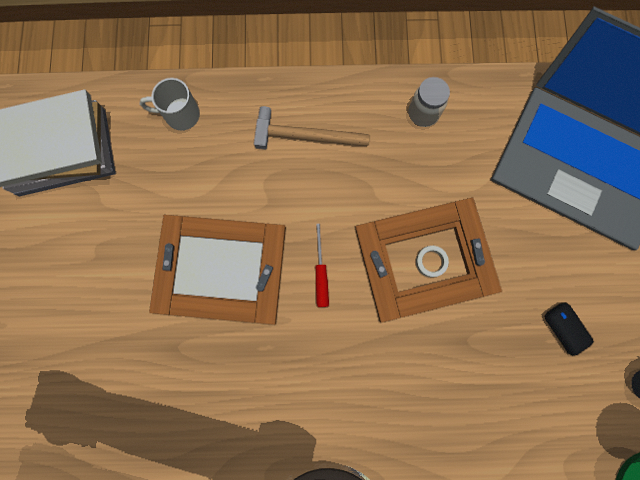

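View pics/side0.png

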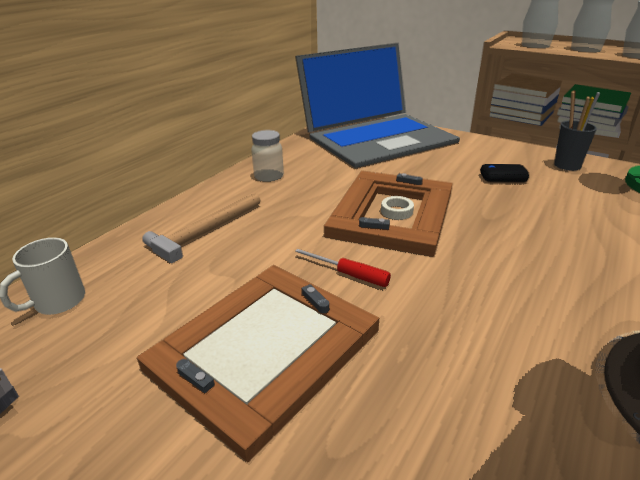

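The target frame is on the left in the top picture, with corners near (164,215), (285,226), (276,324) and (150,313). Its buttons are near (168,257) and (265,278), and the side picture shows it in front. I'll enlarge both.

```bash
python3 - <<'E'
import cv2
t=cv2.imread("pics/top0.png")[205:335,140:300];cv2.imwrite("pics/topc.png",cv2.resize(t,None,fx=4.5,fy=4.5,interpolation=cv2.INTER_CUBIC))
t=cv2.imread("pics/side0.png")[260:455,130:390];cv2.imwrite("pics/sidec.png",cv2.resize(t,None,fx=3,fy=3,interpolation=cv2.INTER_CUBIC))
E
```

```text
(no output)
```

View pics/topc.png

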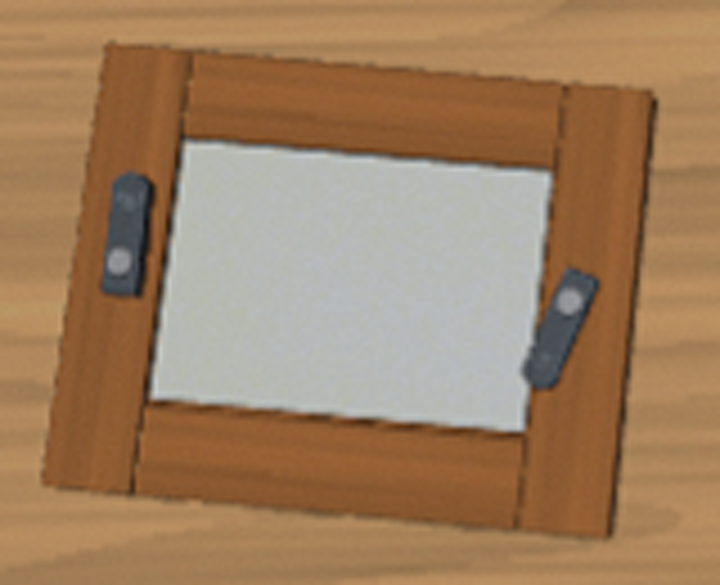

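View pics/sidec.png

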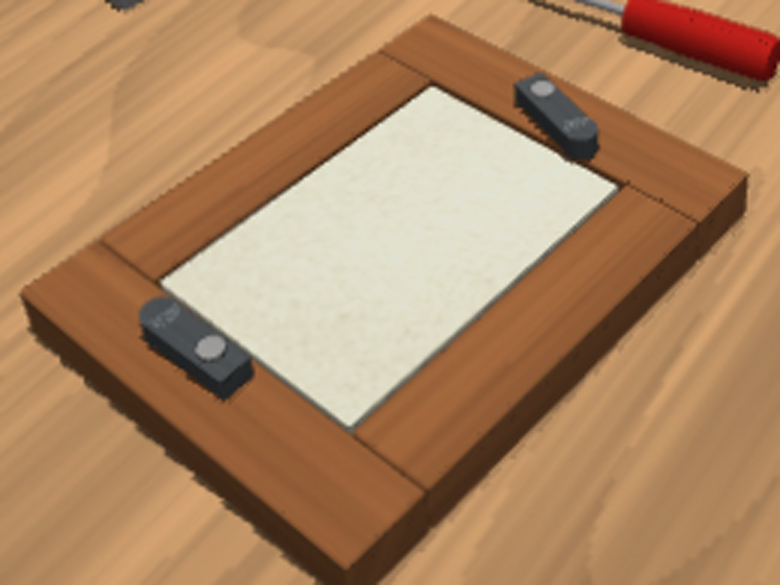

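The crops show the screws at top-crop (118,262) for A and (570,300) for B, with tips at (132,172) and (540,388). The side-crop screws are at (210,347) and (542,88). Next I'll triangulate these and the rail corners.

```bash
cat > h.py <<'E'
import numpy as np,cv2
from scipy.optimize import least_squares
from scipy.spatial.transform import Rotation as R
def proj(c,P):
    q=c["attitude"];r=R.from_quat([q[1],q[2],q[3],q[0]])
    p=r.inv().apply(np.atleast_2d(P)-c["position"]);s=p[:,:2]/p[:,2:]
    s=s*(1+c["k1"]*(s**2).sum(1,keepdims=True));m=c["mtx"]
    return s*[m[0,0],m[1,1]]+m[:2,2]
def tri(cs,us): 
    f=lambda x:np.concatenate([(proj(c,x)[0]-u) for c,u in zip(cs,us)])
    s=least_squares(f,[.4,.2,.03]);return s.x,np.abs(s.fun).max()
E
python3 - <<'E'
from h import *
from station import manip, viewer, ticket, probe_bus
T=viewer.camera("top");S=viewer.camera("side")
t=lambda u:(np.array(u)+.5)/4.5-.5+[140,205]
s=lambda u:(np.array(u)+.5)/3-.5+[130,260]
D={"TL":[(108,43),(22,292)],"TR":[(655,92),(432,15)],"BR":[(611,537),(747,178)],"BL":[(43,488),(347,570)],"sA":[(118,262),(210,347)],"sB":[(570,300),(542,88)],"tA":[(132,172),(158,299)],"tB":[(538,387),(590,139)]}
X={}
for k,(a,b) in D.items():
    X[k],e=tri([T,S],[t(a),s(b)]);print(k,X[k].round(4),round(e,2))
A=np.array([X[k] for k in("TL","TR","BR","BL")])
L=np.array([[.1,.125],[.1,-.125],[-.1,-.125],[-.1,.125]])
# joint fit of frame pose with all known points at known heights
pts=np.array([[.1,.125,.026],[.1,-.125,.026],[-.1,-.125,.026],[-.1,.125,.026],[0,.099,.039],[0,-.099,.039]])
ks=["TL","TR","BR","BL","sA","sB"]
def W(x,p): return R.from_euler('z',x[2]).apply(p)+[x[0],x[1],0]
def f(x):
    w=W(x,pts);return np.r_[(proj(T,w)-[t(D[k][0]) for k in ks]).ravel(),(proj(S,w)-[s(D[k][1]) for k in ks]).ravel()]
r=least_squares(f,[*A.mean(0)[:2],0]);print("frame",r.x,np.abs(r.fun).max())
for k,y in(("A",.099),("B",-.099)):
    S0=W(r.x,np.array([[0,y,.039]]))[0];print(k,S0)
    d=X["t"+k]-X["s"+k];print("dir world",np.arctan2(d[1],d[0])-r.x[2],np.hypot(*d[:2]))
E
```

```text
TL [0.6135 0.3179 0.0246] 0.02
TR [0.5857 0.0708 0.0249] 0.17
BR [0.3892 0.0923 0.0213] 0.35
BL [0.4154 0.3406 0.0249] 0.43
sA [0.5116 0.305  0.0422] 0.21
sB [0.4906 0.1075 0.0413] 0.12
tA [0.549  0.2985 0.0409] 1.05
tB [0.4542 0.1223 0.0372] 0.49
frame [ 0.50102906  0.20575321 -0.11138441] 2.015337301034833
A [0.51203333 0.30413972 0.039     ]
dir world -0.06230759332714017 0.037996041117480325
B [0.49002479 0.1073667  0.039     ]
dir world 2.866424025110559 0.03930651584894677
```

Checks out: screw height measured ≈ 0.041 against 0.039, corner height ≈ 0.025 against 0.026, and tip radius 38–39 mm against 40. The frame is at (0.501, 0.206) with yaw −0.111. Button A is at ≈ 1.51 and B at ≈ 1.30. I'll grip each arm near its tip and swing it about its screw.

```bash
cat >> h.py <<'E'
YAW=-.1114
SC={"A":np.array([.512,.3045]),"B":np.array([.4902,.1073])}
BASE={"A":-np.pi/2,"B":np.pi/2}
def pose(k,a,z,r=.027):
    th=BASE[k]+a+YAW; p=SC[k]+r*np.array([np.cos(th),np.sin(th)])
    phi=th+np.pi/2                      # tool y direction, kept near +y
    if k=="B": phi-=np.pi
    y=np.array([np.cos(phi),np.sin(phi),0]);zz=np.array([0,0,-1.]);x=np.cross(y,zz)
    return np.r_[p,z],R.from_matrix(np.c_[x,y,zz])
def rows(o,targets):
    q=o["orientation"];r0=R.from_quat([q[1],q[2],q[3],q[0]])
    for p,r in targets: print(np.r_[r0.inv().apply(p-o["tcp_pos"]),(r0.inv()*r).as_rotvec()].round(4).tolist())
E
python3 -c "
from h import *
from station import manip, viewer, ticket, probe_bus
rows(probe_bus.observe(),[pose('A',1.51,.10),pose('A',1.51,.03)])"
```

```text
[-0.4322, -0.0852, 0.131, -0.0008, -0.0, -0.1136]
[-0.4322, -0.0851, 0.201, -0.0008, -0.0, -0.1136]
```

Careful with the scale: shifts go in shares of 800 mm and turns go in shares of 90 degrees. That gives: -0.4322 m / 0.8 = -0.5403, -0.41 m / 0.8 = -0.5125, -0.1136 rad / 1.5708 = -0.0723.

inch_along([
  [[-0.0625,-0.0125,0,0,0,-0.0318],[-0.125,-0.025,0,0,0,-0.0723],[-0.18,-0.0375,0.025,0,0,-0.0723],[-0.2375,-0.05,0.05,0,0,-0.0723],[-0.2938,-0.0625,0.075,0,0,-0.0723],[-0.35,-0.075,0.1,0,0,-0.0723],[-0.4063,-0.0875,0.1188,0,0,-0.0723],[-0.4625,-0.1,0.1375,0,0,-0.0723],[-0.5125,-0.1063,0.15,0,0,-0.0723],[-0.5403,-0.1065,0.1638,0,0,-0.0723]],
], finger_gap=0.045)

```text
t: 1.25
tcp_pos: [0.5412, 0.298, 0.0994]
orientation: [0.0, 0.087, 0.996, -0.0]
contact_force: [-0.5, 2.0, -0.4]
width: 0.0451
gripper_force: 0.0
```

inch_along([
  [[0,0,0,0,0,0],[0,0,0,0,0,0],[0,0,0,0,0,0]],
])

```text
t: 1.55
tcp_pos: [0.538, 0.3005, 0.1007]
orientation: [-0.0, 0.086, 0.996, 0.0]
contact_force: [-0.1, 0.9, 0.0]
width: 0.045
gripper_force: 0.0
```

```bash
python3 -c "
from h import *
from station import manip, viewer, ticket, probe_bus
import cv2
c=viewer.camera('wrist');im=c['pixels'][...,::-1].copy()
p,_=pose('A',1.51,.039,0)
u=proj(c,[p,pose('A',1.51,.039,.04)[0]]);print(u)
for q in u: cv2.circle(im,tuple(int(v) for v in q),4,(0,0,255),1)
cv2.imwrite('pics/w1.png',im)
o=probe_bus.observe();print(o['tcp_pos'],o['joints'])
rows(o,[pose('A',1.51,.10),pose('A',1.51,.03)])"
```

```text
[[321.59916602 212.14158848]
 [321.5341056  287.30834121]]
[0.53794541 0.30075553 0.10097813] [ 5.09707788e-01  3.24456611e-01 -7.58604664e-02  1.16989202e+00
  1.69608199e-04  6.80712408e-01]
[-0.0008, -0.0008, 0.001, 0.0005, 0.0003, 0.0012]
[-0.0008, -0.0008, 0.071, 0.0005, 0.0003, 0.0012]
```

View pics/w1.png

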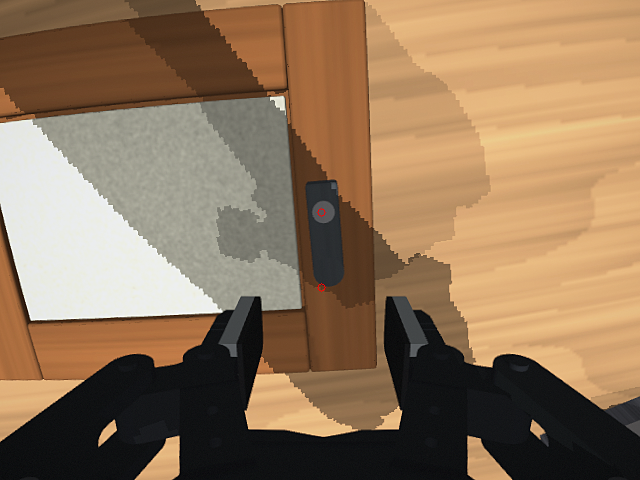

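The wrist picture puts the screw at (322,212), on the prediction, and the real tip at (329,287). So A starts at ≈ 1.60. I'll compute the descent and the swing rows.

```bash
python3 -c "
from h import *
from station import manip, viewer, ticket, probe_bus
rows(probe_bus.observe(),[pose('A',1.6,.029)])
p,r=pose('A',1.6,.029);q=r.as_quat()
rows(dict(tcp_pos=p,orientation=q[[3,0,1,2]]),[pose('A',a,.029) for a in np.arange(1.6,-.01,-.16)])"
```

```text
[-0.0007, 0.0016, 0.072, 0.0005, 0.0004, -0.0888]
[0.0, 0.0, 0.0, 0.0, 0.0, 0.0]
[0.0003, -0.0043, 0.0, 0.0, 0.0, 0.16]
[0.0014, -0.0085, 0.0, 0.0, 0.0, 0.32]
[0.0031, -0.0125, 0.0, 0.0, 0.0, 0.48]
[0.0053, -0.0161, 0.0, 0.0, 0.0, 0.64]
[0.0082, -0.0194, 0.0, 0.0, 0.0, 0.8]
[0.0115, -0.0221, 0.0, 0.0, 0.0, 0.96]
[0.0152, -0.0243, 0.0, 0.0, 0.0, 1.12]
[0.0193, -0.0259, 0.0, 0.0, 0.0, 1.28]
[0.0235, -0.0268, 0.0, 0.0, 0.0, 1.44]
[0.0278, -0.027, 0.0, 0.0, 0.0, 1.6]
```

In the tool's units: 0.072 m / 0.8 = 0.09, 0.06 m / 0.8 = 0.075, -0.0888 rad / 1.5708 = -0.0565.

inch_along([
  [[0,0.0013,0.025,0,0,-0.0318],[-0.0009,0.002,0.0563,0,0,-0.0565],[-0.0009,0.002,0.075,0,0,-0.0565],[-0.0009,0.002,0.09,0,0,-0.0565],[-0.0009,0.002,0.09,0,0,-0.0565]],
])

```text
t: 2.1
tcp_pos: [0.5382, 0.3016, 0.0272]
orientation: [-0.001, 0.041, 0.999, -0.001]
contact_force: [0.9, -0.7, -0.2]
width: 0.0451
gripper_force: 0.0
```

inch_along([
  [[0,0,0,0,0,0],[0,0,0,0,0,0],[0,0,0,0,0,0],[0,0,0,0,0,0],[0,0,0,0,0,0]],
], finger_gap=0.01, clamp_n=20)

```text
t: 2.6
tcp_pos: [0.5403, 0.3024, 0.0296]
orientation: [0.001, 0.042, 0.999, 0.001]
contact_force: [-1.0, 3.3, 6.0]
width: 0.0147
gripper_force: 23.5
```

```bash
python3 -c "
from h import *
from station import manip, viewer, ticket, probe_bus
rows(probe_bus.observe(),[pose('A',1.6,.029)])"
```

```text
[0.0014, -0.0002, 0.0006, 0.0021, 0.0015, -0.0011]
```

In the tool's units: -0.0194 m / 0.8 = -0.0243, -0.0178 m / 0.8 = -0.0223, 0.8 rad / 1.5708 = 0.5093.

inch_along([
  [[0.0001,-0.0028,0,0,0,0.0509],[0.0004,-0.0054,0,0,0,0.1019],[0.001,-0.008,0,0,0,0.1528],[0.0018,-0.0106,0,0,0,0.2037],[0.0028,-0.0131,0,0,0,0.2546],[0.0039,-0.0156,0,0,0,0.3056],[0.0053,-0.0179,0,0,0,0.3565],[0.0066,-0.0201,0,0,0,0.4074],[0.0084,-0.0223,0,0,0,0.4584],[0.0103,-0.0243,0,0,0,0.5093]],
])

```text
t: 3.6
tcp_pos: [0.5296, 0.2824, 0.0295]
orientation: [0.0, 0.429, 0.903, -0.0]
contact_force: [-4.4, -1.6, 10.6]
width: 0.0148
gripper_force: 23.8
```

```bash
python3 -c "
from h import *
from station import manip, viewer, ticket, probe_bus
rows(probe_bus.observe(),[pose('A',.8,.029),pose('A',0,.029)])"
```

```text
[0.0013, 0.0004, 0.0005, -0.0001, 0.0006, -0.0043]
[0.0094, -0.019, 0.0005, 0.0002, 0.0006, 0.7957]
```

In the tool's units: -0.0194 m / 0.8 = -0.0243, -0.001 m / 0.8 = -0.0013, 0.8 rad / 1.5708 = 0.5093.

inch_along([
  [[0.0001,-0.0028,-0.0013,0,0,0.0509],[0.0004,-0.0054,-0.0013,0,0,0.1019],[0.001,-0.008,-0.0013,0,0,0.1528],[0.0018,-0.0106,-0.0013,0,0,0.2037],[0.0028,-0.0131,-0.0013,0,0,0.2546],[0.0039,-0.0156,-0.0013,0,0,0.3056],[0.0053,-0.0179,-0.0013,0,0,0.3565],[0.0066,-0.0201,-0.0013,0,0,0.4074],[0.0084,-0.0223,-0.0013,0,0,0.4584],[0.0103,-0.0243,-0.0013,0,0,0.5093]],
])

```text
t: 4.6
tcp_pos: [0.5077, 0.2759, 0.0295]
orientation: [-0.0, 0.747, 0.665, -0.002]
contact_force: [-8.4, -1.8, 8.6]
width: 0.0153
gripper_force: 23.7
```

inch_along([
  [[0,0,0,0,0,0],[0,0,0,0,0,0],[0,0,0,0,0,0]],
])

```text
t: 4.9
tcp_pos: [0.5076, 0.276, 0.0295]
orientation: [-0.001, 0.746, 0.666, -0.002]
contact_force: [-7.5, -2.2, 8.6]
width: 0.0152
gripper_force: 23.7
```

```bash
python3 -c "
from h import *
from station import manip, viewer, ticket, probe_bus
rows(probe_bus.observe(),[pose('A',0,.029)])"
```

```text
[0.0019, 0.0012, 0.0005, -0.0031, 0.0019, -0.0008]
```

In the tool's units: -0.1 m / 0.8 = -0.125, -0.08 m / 0.8 = -0.1.

inch_along([
  [[0,0,0,0,0,0],[0,0,0,0,0,0],[0,0,0,0,0,0],[0,0,0,0,0,0],[0,0,-0.025,0,0,0],[0,0,-0.0625,0,0,0],[0,0,-0.1,0,0,0],[0,0,-0.125,0,0,0],[0,0,-0.125,0,0,0],[0,0,-0.125,0,0,0]],
], finger_gap=0.045)

```text
t: 5.9
tcp_pos: [0.5098, 0.277, 0.1291]
orientation: [0.0, 0.746, 0.666, 0.0]
contact_force: [0.0, -0.6, -1.4]
width: 0.0452
gripper_force: 0.0
```

```bash
python3 -c "
from h import *
from station import manip, viewer, ticket, probe_bus
import cv2
c=viewer.camera('wrist');im=c['pixels'][...,::-1].copy()
u=proj(c,[pose('A',0,.039,0)[0],pose('A',0,.039,.04)[0]]);print(u)
for q in u: cv2.circle(im,tuple(int(v) for v in q),4,(0,0,255),1)
cv2.imwrite('pics/w2.png',im)
o=probe_bus.observe();print(o['contact_force'])
rows(o,[pose('A',0,.129),pose('B',1.295,.10)])"
```

```text
[[320.18756035 200.60746949]
 [320.32953534 268.01653842]]
[ 0.40865967  0.39714311 -0.33997515]
[0.0009, -0.0004, -0.0008, -0.0009, 0.0008, -0.0012]
[-0.1631, -0.0259, 0.0283, -0.0013, 0.0001, -1.2962]
```

View pics/w2.png

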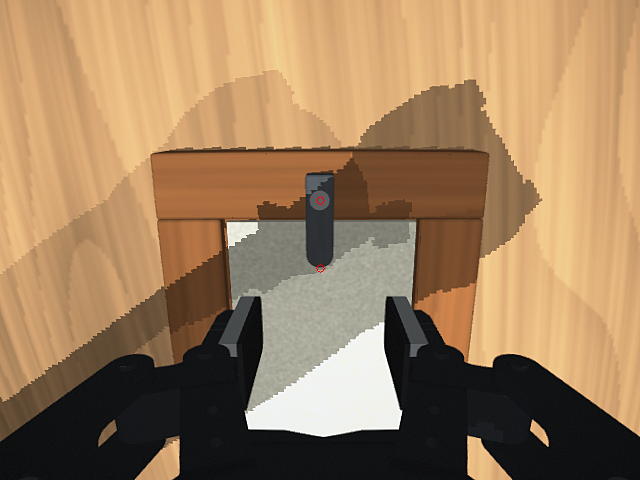

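A now lies square: its axis runs at column ≈320 from the screw at (320,200) to the tip at (320,268). On to B.

In the tool's units: -0.1631 m / 0.8 = -0.2039, -0.16 m / 0.8 = -0.2, -1.2962 rad / 1.5708 = -0.8252.

inch_along([
  [[-0.0125,-0.0025,0,0,0,-0.0828],[-0.0375,-0.0063,0,0,0,-0.1655],[-0.0625,-0.01,0,0,0,-0.2546],[-0.0875,-0.015,0,0,0,-0.3374],[-0.1125,-0.0188,0,0,0,-0.4202],[-0.1375,-0.0225,0.0125,0,0,-0.5093],[-0.1625,-0.0263,0.0188,0,0,-0.5921],[-0.1813,-0.03,0.025,0,0,-0.6748],[-0.2,-0.0324,0.0313,0,0,-0.7576],[-0.2039,-0.0324,0.0354,0,0,-0.8252]],
])

```text
t: 6.95
tcp_pos: [0.4638, 0.1162, 0.0989]
orientation: [-0.002, 0.191, 0.982, -0.001]
contact_force: [-0.4, 0.7, -0.7]
width: 0.0451
gripper_force: 0.0
```

inch_along([
  [[0,0,0,0,0,0],[0,0,0,0,0,0],[0,0,0,0,0,0],[0,0,0,0,0,0]],
])

```text
t: 7.35
tcp_pos: [0.4656, 0.1181, 0.1009]
orientation: [-0.0, 0.193, 0.981, -0.0]
contact_force: [0.7, 0.4, 0.5]
width: 0.045
gripper_force: 0.0
```

```bash
python3 -c "
from h import *
from station import manip, viewer, ticket, probe_bus
import cv2
c=viewer.camera('wrist');im=c['pixels'][...,::-1].copy()
u=proj(c,[pose('B',1.295,.039,0)[0],pose('B',1.295,.039,.04)[0]]);print(u)
for q in u: cv2.circle(im,tuple(int(v) for v in q),4,(0,0,255),1)
cv2.imwrite('pics/w3.png',im)
o=probe_bus.observe();print(o['joints'])
rows(o,[pose('B',1.295,.03)])"
```

```text
[[321.04582025 310.07904045]
 [320.97659508 237.52947177]]
[ 2.48372461e-01  7.62374525e-02 -3.83067374e-01  1.11146198e+00
 -1.23499328e-05  6.35850453e-01]
[0.0002, -0.0007, 0.071, 0.0, 0.0, -0.0003]
```

View pics/w3.png

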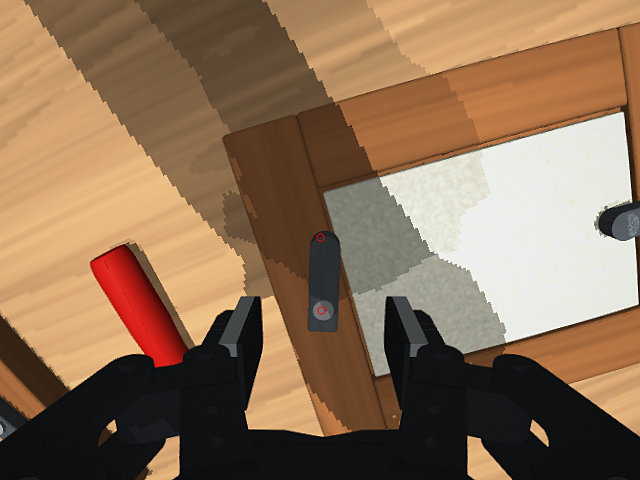

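The screw is seen at (322,310) and the tip at (325,231). That gives B ≈ 1.27, with the screw about 1 mm toward tool +y of the estimate.

```bash
sed -i 's/\[.4902,.1073\]/[.4905,.1081]/' h.py; python3 -c "
from h import *
from station import manip, viewer, ticket, probe_bus
rows(probe_bus.observe(),[pose('B',1.27,.030)])
p,r=pose('B',1.27,.03);q=r.as_quat()
rows(dict(tcp_pos=p,orientation=q[[3,0,1,2]]),[pose('B',1.27-a,.03) for a in np.arange(.08,.65,.08).tolist()+[.635]])"
```

```text
[0.0002, 0.0008, 0.071, 0.0, 0.0, 0.0247]
[-0.0001, 0.0022, 0.0, 0.0, 0.0, 0.08]
[-0.0003, 0.0043, 0.0, 0.0, 0.0, 0.16]
[-0.0008, 0.0064, 0.0, 0.0, 0.0, 0.24]
[-0.0014, 0.0085, 0.0, 0.0, 0.0, 0.32]
[-0.0021, 0.0105, 0.0, 0.0, 0.0, 0.4]
[-0.0031, 0.0125, 0.0, 0.0, 0.0, 0.48]
[-0.0041, 0.0143, 0.0, 0.0, 0.0, 0.56]
[-0.0053, 0.0161, 0.0, 0.0, 0.0, 0.64]
[-0.0053, 0.016, 0.0, 0.0, 0.0, 0.635]
```

In the tool's units: 0.071 m / 0.8 = 0.0888, 0.06 m / 0.8 = 0.075, 0.0247 rad / 1.5708 = 0.0157.

inch_along([
  [[0,0.001,0.0313,0,0,0.0157],[0.0003,0.001,0.0563,0,0,0.0157],[0.0003,0.001,0.075,0,0,0.0157],[0.0003,0.001,0.0888,0,0,0.0157],[0.0003,0.001,0.0888,0,0,0.0157]],
])

```text
t: 7.9
tcp_pos: [0.4647, 0.1185, 0.0287]
orientation: [-0.001, 0.205, 0.979, -0.001]
contact_force: [-0.5, 0.0, 0.6]
width: 0.0448
gripper_force: 0.0
```

inch_along([
  [[0,0,0,0,0,0],[0,0,0,0,0,0],[0,0,0,0,0,0],[0,0,0,0,0,0],[0,0,0,0,0,0]],
], finger_gap=0.01, clamp_n=20)

```text
t: 8.4
tcp_pos: [0.4663, 0.1186, 0.0309]
orientation: [0.001, 0.205, 0.979, 0.0]
contact_force: [-1.3, -1.3, 6.8]
width: 0.0152
gripper_force: 24.0
```

inch_along([
  [[-0.0001,0.0028,0,0,0,0.0509],[-0.0004,0.0054,0,0,0,0.1019],[-0.001,0.008,0,0,0,0.1528],[-0.0018,0.0106,0,0,0,0.2037],[-0.0026,0.0131,0,0,0,0.2546],[-0.0039,0.0156,0,0,0,0.3056],[-0.0051,0.0179,0,0,0,0.3565],[-0.0066,0.02,0,0,0,0.4043]],
])

```text
t: 9.2
tcp_pos: [0.4769, 0.1303, 0.0308]
orientation: [0.001, 0.502, 0.865, -0.001]
contact_force: [-4.3, -4.0, 9.0]
width: 0.0151
gripper_force: 24.3
```

inch_along([
  [[-0.0001,0.0028,0,0,0,0.0509],[-0.0004,0.0054,0,0,0,0.1019],[-0.001,0.008,0,0,0,0.1528],[-0.0018,0.0106,0,0,0,0.2037],[-0.0026,0.0131,0,0,0,0.2546],[-0.0039,0.0156,0,0,0,0.3056],[-0.0051,0.0179,0,0,0,0.3565],[-0.0066,0.02,0,0,0,0.4043],[-0.0066,0.02,0,0,0,0.4043],[-0.0066,0.02,0,0,0,0.4043]],
])

```text
t: 10.2
tcp_pos: [0.4923, 0.1333, 0.0308]
orientation: [0.0, 0.746, 0.666, -0.001]
contact_force: [-6.4, -4.8, 11.6]
width: 0.015
gripper_force: 24.6
```

```bash
python3 -c "
from h import *
from station import manip, viewer, ticket, probe_bus
rows(probe_bus.observe(),[pose('B',0,.03)])"
```

```text
[0.0017, 0.001, 0.0008, -0.0012, 0.0025, -0.0008]
```

Similar residuals to A. Releasing, rising and backing off, then checking with all the cameras.

In the tool's units: -0.13 m / 0.8 = -0.1625, -0.11 m / 0.8 = -0.1375.

inch_along([
  [[0,0,0,0,0,0],[0,0,0,0,0,0],[0,0,0,0,0,0],[0,0,0,0,0,0],[0,0,-0.025,0,0,0],[0,0,-0.0625,0,0,0],[0,0,-0.1,0,0,0],[0,0,-0.1375,0,0,0],[0,0,-0.1625,0,0,0],[0,0,-0.1625,0,0,0]],
], finger_gap=0.045)

```text
t: 11.2
tcp_pos: [0.4952, 0.1351, 0.163]
orientation: [0.001, 0.745, 0.667, 0.002]
contact_force: [0.9, 0.5, 0.1]
width: 0.0448
gripper_force: 0.0
```

inch_along([
  [[0,0,0,0,0,0],[0,0,0,0,0,0]],
])

```text
t: 11.4
tcp_pos: [0.4928, 0.1344, 0.1586]
orientation: [-0.0, 0.745, 0.667, -0.001]
contact_force: [-0.3, -1.1, -0.4]
width: 0.045
gripper_force: 0.0
```

```bash
python3 -c "
from h import *
from station import manip, viewer, ticket, probe_bus
import cv2
c=viewer.camera('wrist');im=c['pixels'][...,::-1].copy()
u=proj(c,[pose(k,0,.039,r)[0] for k in 'AB' for r in (0,.04)]);print(u)
for q in u: cv2.circle(im,tuple(int(v) for v in q),3,(0,0,255),1)
cv2.imwrite('pics/w4.png',im)
print(probe_bus.observe()['contact_force'])"
```

```text
[[323.00942639 -58.76913378]
 [322.91707508  14.81099125]
 [323.3160615  273.03156223]
 [323.41252988 213.92723026]]
[ 1.33094727  0.58203053 -0.00804199]
```

View pics/w4.png

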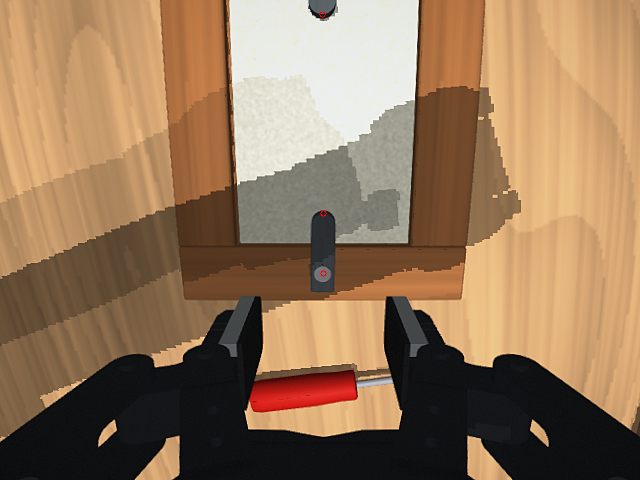

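B is square: the screw is at (322,273) and the tip at (323,212), perpendicular to the rail edge. A is still square with its tip at (322,15), the board is seated, and the gripper is clear. Handing in.

```bash
python3 -c "
from station import manip, viewer, ticket, probe_bus
print(ticket.close_job())"
```

```text
the job is handed in; nothing more can be done
None
```

Both turnbuttons now lie square across the edge of the board. The board looks seated in the last wrist picture, the empty frame was not touched, and the job was handed in at about 11.5 s; no verdict came back.

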